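Seat a router blank against its stops and press it flush through the spacer

TASK

Seat the blue blank in the router fixture: twist the red spring-return knob clockwise to its stop, so that its cam pushes the blank over against the side stop, and let the knob spring back. Then take the orange-handled spacer and slide it upright into the gap between the blank and the backing blocks at the one block where the gap is wide enough (do not force it in at the two narrower ones), down until it is only a few millimetres clear of the bed, and push with it so that the blank is pressed flush against the fence. Finish while still gripping the spacer and holding the blank pressed there with a steady push of around 10 N; leave the tape roll, screwdriver and screw tray where they are.

Things in the scene. Friction and masses are not known exactly. Their poses are not given: they have to be found in the camera images.
- fixture: Fixed aluminium work-holding fixture for a router, lying on the bench; its bed top is 15 mm above the bench. Origin: on the bench, below the spot where the blank's centre belongs when fully seated. Fixture x points to the fence, y to the side stop, z up. The bed spans x -115..75 mm, y -150..90 mm. The side stop is a dark bar 90 mm long, 20 mm tall above the bed, its face at y = +65 mm; the blank's +y edge seats on it. The fixture's position and yaw vary.
- fence: Dark steel fence of the fixture, 150 mm long, 15 mm thick, 26 mm tall above the bed. Same axes as the fixture; origin at bed height (15 mm over the bench) straight above the fixture's origin; its face toward the blank is at x = +50 mm.
- blank: Loose blue plastic blank, 100 (x) x 130 (y) x 22 mm (z), about 0.28 kg, slick (friction about 0.2), lying on the bed. Origin: centre of its underside. At the start it lies 3 to 6 mm short of the fence and 8 to 14 mm short of the side stop; fully seated, its axes match the fixture's and its origin is straight above the fixture's origin (15 mm up).
- cam_knob (a joint): Angle of the red knob in rad: 0 at rest, grows clockwise seen from above, mechanical stop at 1.2 (with a seated blank it comes up firm from about 1.14). A spring returns it when let go (about 0.04 N m at rest, 0.14 N m at the stop; pushing the blank adds about 0.03 N m until it comes up firm). Its brass cam arm, below the handle, starts pointing to fixture -x, swings toward the blank and at the end of its turn presses the blank firmly against the side stop.
- knob_grip (a point): Centre of the knob's red bar handle, on the vertical turning axis, at x = 5 mm, y = -103 mm of the fixture, 68 mm above the bench. The bar is 48 mm long, 13 mm thick, 30 mm tall (53 to 83 mm above the bench). Axes turn with the knob: x along the bar, z up; at joint 0 they match the fixture's.
- spacer: Loose spacer standing upright on the bench: a steel blade 14 mm thick (x), 30 mm wide (y), 34 mm tall, topped by an orange handle 22 mm (x) x 34 mm (y) x 40 mm tall, from 33 to 73 mm above the underside; 0.12 kg. Origin: centre of the underside, z up. Grip the handle from above across its 22 mm (x) faces, so that the push along x goes through the fingers. Keep its foot 2 to 6 mm clear of the bed while pushing: pressed on the bed it drags and takes up part of the push.
- block_wide: Fixed dark steel backing block, 44 mm wide (y), 22 mm tall, standing on the bed on the robot's side of the blank (opposite to the fence), axes as the fixture's. Origin: on the bed, 15 mm ahead of its back face. It is only 30 mm deep: its front face is at x = +15 mm, leaving a 24 mm gap to a blank that is flush on the fence (less by however far the blank is off the fence). The only block where the spacer fits. The three blocks stand side by side in random order.
- bay (a point): Point on the bed at the middle of the wide gap: 12 mm ahead of block_wide's front face, centred on its width; axes as the fixture's. When the spacer presses the blank flush, the spacer's origin is at about x = +5 mm from here.
- block_mid: Backing block like block_wide but deeper, front face at x = +28 mm: its gap to a flush blank is only 11 mm, too narrow for the spacer.
- block_tight: Backing block like block_wide but deeper still, front face at x = +31 mm: its gap to a flush blank is only 8 mm, too narrow for the spacer.
- tape_roll: Bystander: roll of tape lying flat, 84 mm outside diameter, 24 mm tall. Origin: centre of the underside.
- screwdriver: Bystander: screwdriver lying on the bench to the right of the fixture, along its own x; about 200 mm long.
- screw_tray: Bystander: green open screw tray 100 x 140 x 40 mm. Origin: centre of the underside.
Things that resemble listed ones, but are neither listed nor needed, are in the scene too. Of the things like the spacer, leave any that is green; of the rest the smaller one is meant.

How it is judged (in metres and radians):
On the way, in this order (a step that is already met when the one before it is completed fails the run):
1. the knob is twisted to its stop and the blank has been pushed over to the side stop (value of joint cam_knob above 1.08 rad and y of blank in the frame of fixture between -0.003 and 0.002 m), for 0.1 s.
2. the knob has sprung back (value of joint cam_knob below 0.2 rad), for 0.1 s.
3. the spacer stands upright in the wide gap, its foot close to the bed (x of spacer in the frame of bay between -0.011 and 0.011 m and y of spacer in the frame of bay between -0.01 and 0.01 m and z of spacer in the frame of bay between -0.004 and 0.01 m and angle between spacer's own z axis and vertical below 0.14 rad), for 0.1 s.
At the end, for the whole second after the job is handed in: Blank on the bed, within 1.5 mm of the fence, 3 mm of the side stop, square to 0.03 rad; knob back (below 0.2 rad); spacer upright (0.14 rad), within 10 mm of the wide gap's middle and 10 mm of the bed, still gripped, at rest; spacer on blank and blank on fence over 3 N, fence under 35 N (all of step 3 and x of blank in the frame of fixture between -0.0015 and 0.003 m and y of blank in the frame of fixture between -0.003 and 0.002 m and z of blank in the frame of fixture between 0.012 and 0.018 m and angle between the x axis of blank and the x axis of fixture, either way round below 0.03 rad and contact force between spacer and blank above 3 N and contact force between blank and fence between 3 and 35 N and contact force between the fingers and spacer above 2 N and value of joint cam_knob below 0.2 rad and linear speed of each of blank, spacer below 0.01 m/s); the arm keeps its last pose, push and grip.
It fails at once if a bystander was moved more than 20 mm (distance of any of tape_roll, screwdriver, screw_tray from where it was at the start of the episode above 0.02 m).
It fails at once if the spacer was forced against a narrow-gap block (over 15 N) (contact force between spacer and block_mid above 15 N or contact force between spacer and block_tight above 15 N).
It also fails if it takes over 64 s, if anything falls off the work surface, if the arm or the gripper's body presses on something with over 40 N, if the wrist force passes 120 N, or if a joint passes its speed limit or range.

ROBOT

A 7-joint arm with a two-finger parallel gripper is mounted at the origin on the work surface. World frame = base frame: x ahead of the robot, y to its left, z up, the work surface at z = 0. Lengths are in mm, angles in rad, forces in N, time in s.
With the tool pointing down it reaches from about 400 to 875 mm from the base axis. Payload 4.4 kg.
Tool frame: the origin (TCP) lies midway between the tips of the shut fingers; the grasp point (between the pads) lies 19 mm behind it (ctrl.pinch_z is the distance from the TCP to the grasp point, in mm); z points along the fingers, y is the line along which they close (so a half turn about z gives the same grasp; the last joint's range is limited). The gripper opens to 85 mm and grips with 20 to 120 N. Pads are 22 mm wide; open, the fingers measure 114 mm over their backs; the gripper's body (76 mm by 85 mm) begins 54 mm behind the grasp point. The pads swing forward as they close: fully open they stand 13 mm farther back than shut.
Start: joints at [-1.336, 0.628, 0.038, 1.517, -0.027, 0.996, -0.02], TCP at [192.561, 620.837, 231.313] pointing down, gripper open.
Joint ranges: [-3.06, 3.06], [-0.37, 2.12], [-1.25, 1.32], [0.18, 2.47], [-1.1, 4.24], [0.23, 1.98], [-2.94, 2.94]. Speed limits (rad/s): [2.57, 2.57, 3.14, 3.14, 3.14, 3.14, 3.14].

INTERFACE

Orientations are given as [roll, pitch, yaw] about the fixed x, y, z axes, in that order (R = Rz(yaw) Ry(pitch) Rx(roll)).
In Python, from cell import read_state, cams, order, ctrl gives the robot as it stands.
- The arm moves only by the tool move_arm, never from a script. Its argument "targets" is text: rows parted by semicolons, each of 7 numbers parted by spaces: the gripper's target within -1 to 1 (fully open at 1, half-way at 0, shut at -1), then the shift along the tool's x, y, z in cm, then the turn, a rotation vector about the tool's x, y, z in degrees. A call has 1 to 5 rows; each row shifts and turns the commanded pose from where the row before left it, along the tool's axes as they then stand; what a row does not reach is not made up. A row lasts 1/12 s, in which the tool goes at most 41.7 mm and 7.16 degrees, less where a joint would pass 70% of its speed; a pose out of reach is approached as far as the arm can. A call with a gripper value outside its range is refused whole. The fingers move at their own pace and stop on an object; the grip force is fixed at half the most. Time passes only in rows, so rows that do not move let the fingers close. It gives the time, the measured TCP pose, the force, the opening and the grip force at its end, in the units of the state.
- read_state(): the state, without advancing time (a new reading comes with each control period).
- cams.get_image(name): name is "scene" or "top" or "wrist"; returns a dict with "color" (400x640x3 uint8, red, green, blue), "fovy" (degrees; the focal length in pixels is half the picture's height over the tangent of half this angle, whatever the lens; pixels are square), "cx", "cy" (the principal point, pixels), "k1" (the pictures are not rectified: a ray, as slopes to the right and down, at radius r is drawn at 1 + k1 r^2 times it, then the intrinsics apply), "rvec" (rotation vector, rad) and "tvec" (3), from world to camera coordinates, as OpenCV has them. Camera axes: x right, y down, z forward; pixel columns grow to the right and rows downward; lengths in mm; the calibration is good to about 2 mm. A picture is of the moment at which its call begins. There is no depth.
- order.finish_job(): hands the job in; it is judged then, once.
The state is a dict: "clock": time; "qpos": joint angles; "qd": joint speeds; "tau": joint torques, N m; "eef_pos": TCP position; "tool_rot": TCP orientation; "force": force on the tool from outside, world axes, zero at the start; "torque": the same for the moment, N m; "width": finger opening in mm; "gripper_force": force on a finger pad.
Only numpy, scipy, OpenCV 4.12 (cv2) and the standard library are available. Lean on these libraries where they do the work, as an engineer would, in place of code of your own. Each camera call takes 0.05 s, during which the arm holds its last target. There are 200 camera calls.

## Working session

There is one attempt and no reset: what is moved stays moved. The work goes in short steps, Python scripts to look and compute and a tool call to move; the robot and the scene stay as the last step left them, time stands still between calls to the robot, and variables do not carry over. Pictures are saved under pics/ and viewed, at most 10 in all, crops included, and the job is handed in when it is done.

Besides the shell and the picture viewer there is one more tool, called after ">>>" by a JSON object that holds its "fn" and its "kwargs", one argument or row to a line. move_arm: Moves the arm, as the interface text tells. Its arguments: {"type":"object","properties":{"targets":{"type":"string"}},"required":["targets"]}

```bash
ls; mkdir -p pics
python3 - <<'E'
from cell import read_state,cams,order,ctrl
import cv2,pickle
s=read_state();print(s)
for n in("top","scene"):
    i=cams.get_image(n);cv2.imwrite(f"pics/{n}0.png",i["color"][:,:,::-1]);pickle.dump(i,open(f"pics/{n}0.pkl","wb"))
    print(n,{k:v for k,v in i.items() if k!="color"})
E
```

```text
pics
{'clock': 0.0, 'qpos': array([-1.33580524,  0.62936391,  0.03843949,  1.5183747 , -0.02701144,
        0.99630375, -0.01998148]), 'qd': array([ 7.85694336e-05,  6.96701869e-04, -9.38242625e-04,  3.29840823e-03,
       -2.00537285e-03, -1.52495942e-03,  5.20900898e-05]), 'tau': array([ 8.70397398e-04, -5.63399220e+01,  1.22652322e+00, -1.93441558e+01,
        1.10910862e-02,  1.07439252e-02,  4.32508642e-06]), 'eef_pos': array([192.35989463, 620.22188858, 230.37538511]), 'tool_rot': array([-3.13966088e+00,  1.55855918e-05,  2.84081571e+00]), 'force': array([ 0.61635216, -0.80109283, -0.99066843]), 'torque': array([ 0.00623352, -0.04046983, -0.03506763]), 'gripper_force': 0.0, 'width': 85.27283595615523}
top {'fovy': 45.56241710955379, 'cx': 323.5191079966911, 'cy': 196.2477664149858, 'k1': 0.018861720437610013, 'rvec': array([ 2.1735454 , -2.12894764,  0.14523231]), 'tvec': array([  -4.31885893,  577.97365182, 1295.97894922])}
scene {'fovy': 56.69608758307989, 'cx': 319.99104662463486, 'cy': 196.98619760771155, 'k1': 0.0011921134474947891, 'rvec': array([ 0.95300649,  2.55268221, -0.97880234]), 'tvec': array([ 461.25884914, -244.48043447, 1218.25541527])}
```

View pics/top0.png

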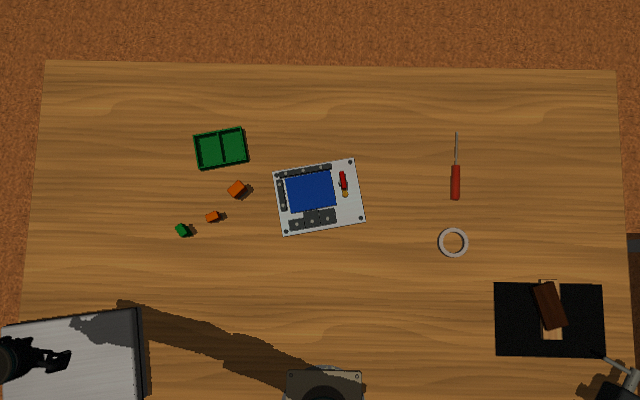

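View pics/scene0.png

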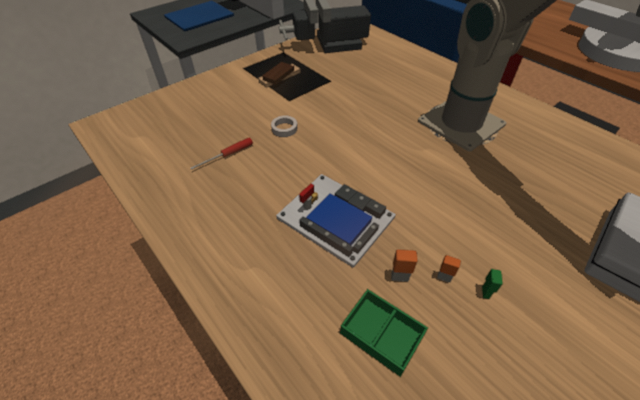

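The top view shows the fixture at (320,197), with the knob at (343,183) and the blank at (310,190). Things that could be taken for the spacer are large orange (237,188), small orange (213,216) and green (183,230). The description picks the small orange one at (213,216), which is (450,266) in scene.

```bash
cat > h.py <<'E'
import numpy as np,cv2,pickle
from cell import read_state,cams,order,ctrl
def K(i):
    f=200/np.tan(np.radians(i["fovy"])/2);return np.array([[f,0,i["cx"]],[0,f,i["cy"]],[0,0,1]])
def D(i): return np.array([i["k1"],0,0,0,0.])
def proj(i,P): return cv2.projectPoints(np.array(P,float).reshape(-1,3),i["rvec"],i["tvec"],K(i),D(i))[0].reshape(-1,2)
def ray(i,uv,z):
    uv=np.array(uv,float).reshape(-1,1,2);n=cv2.undistortPoints(uv,K(i),D(i)).reshape(-1,2)
    R=cv2.Rodrigues(i["rvec"])[0];c=-R.T@i["tvec"];d=np.c_[n,np.ones(len(n))]@R
    return c+d*((z-c[2])/d[:,2])[:,None]
E
python3 - <<'E'
from h import *
t=pickle.load(open("pics/top0.pkl","rb"))
s=pickle.load(open("pics/scene0.pkl","rb"))
a=cv2.resize(t["color"][145:245,260:380],None,fx=5,fy=5,interpolation=cv2.INTER_CUBIC)
b=cv2.resize(t["color"][170:245,165:265],None,fx=2,fy=2,interpolation=cv2.INTER_CUBIC)
c=cv2.resize(s["color"][235:305,380:520],None,fx=1.4,fy=1.4,interpolation=cv2.INTER_CUBIC)
o=np.zeros((500,800,3),np.uint8);o[:500,:600]=a;o[:150,600:]=b;o[160:160+c.shape[0],600:600+c.shape[1]]=c[:,:200]
cv2.imwrite("pics/crop1.png",o[:,:,::-1])
h=cv2.cvtColor(t["color"],cv2.COLOR_RGB2HSV)
for n,(lo,hi),(x0,x1,y0,y1) in [("blue",((105,150,60),(125,255,255)),(270,370,150,240)),("orange",((3,170,120),(14,255,255)),(200,225,205,228))]:
    m=cv2.inRange(h,lo,hi);mm=np.zeros_like(m);mm[y0:y1,x0:x1]=m[y0:y1,x0:x1]
    r=cv2.minAreaRect(np.argwhere(mm)[:,::-1].astype(np.float32));print(n,r,mm.sum()/255)
    print(ray(t,cv2.boxPoints(r),37 if n=="blue" else 73).round(1))
E
```

```text
blue ((309.8653869628906, 190.82693481445312), (35.693138122558594, 46.0872917175293), 78.69007110595703) 1607.0
[[628.3 120.9  37. ]
 [656.9  -6.1  37. ]
 [557.6 -27.6  37. ]
 [529.5  98.2  37. ]]
orange ((211.1000213623047, 215.7000274658203), (7.602631568908691, 12.074767112731934), 63.43495178222656) 89.0
[[515.3 330.7  73. ]
 [530.6 302.3  73. ]
 [512.2 292.1  73. ]
 [497.  320.5  73. ]]
```

View pics/crop1.png

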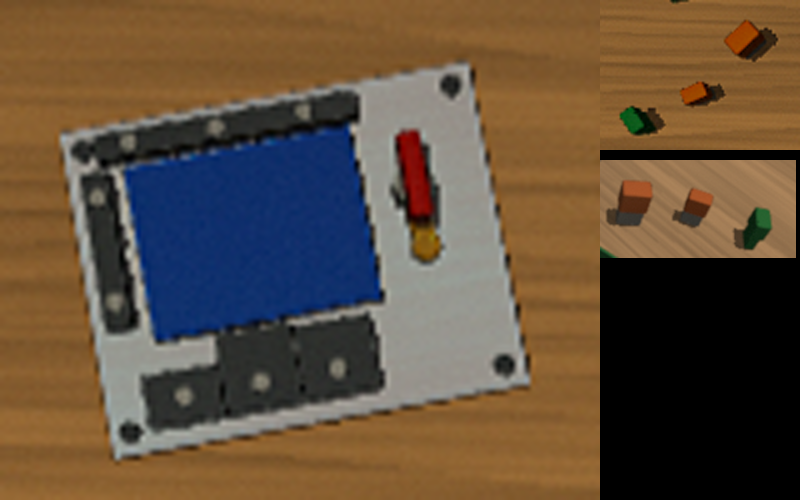

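The crop shows the bed corners at (62,133), (470,64), (528,382) and (115,458). The shallow block, which makes the wide gap, is the left one (+y). The small orange spacer is confirmed. Next I fit the fixture pose.

```bash
cat >> h.py <<'E'
def fit(A,B):
    A=np.array(A,float);B=np.array(B)[:,:2];a=A-A.mean(0);b=B-B.mean(0)
    th=np.arctan2((a[:,0]*b[:,1]-a[:,1]*b[:,0]).sum(),(a*b).sum());R=np.array([[np.cos(th),-np.sin(th)],[np.sin(th),np.cos(th)]])
    t=B.mean(0)-R@A.mean(0);return th,t,R,(A@R.T+t-B)
E
python3 - <<'E'
from h import *
t=pickle.load(open("pics/top0.pkl","rb"))
px=lambda l:np.array(l)/5+[260-.4,145-.4]
W=ray(t,px([(62,133),(470,64),(528,382),(115,458)]),15)
th,tt,R,e=fit([(75,90),(75,-150),(-115,-150),(-115,90)],W);print(th,tt,e.round(1))
F=lambda uv,z:((ray(t,px(uv),z)[:,:2]-tt)@R).round(1)
print("block wide",F([(142,377),(218,365),(226,420),(150,432)],37))
print("mids",F([(218,336),(293,324),(297,327),(368,315),(383,385)],37))
print("blank",F([(125,168),(350,124),(383,299),(157,342)],37))
print("knob",F([(399,133),(416,130),(431,216),(413,220)],83))
for p in [(5,-103),(-62,44),(-57,44),(0,0)]: print(p,(R@p+tt).round(1))
# spacer in scene: orange mask
s=pickle.load(open("pics/scene0.pkl","rb"));h=cv2.cvtColor(s["color"],cv2.COLOR_RGB2HSV);m=cv2.inRange(h,(2,150,90),(14,255,255))
q=np.argwhere(m[250:285,435:465])[:,::-1]+[435,250];print(len(q),q.mean(0),q.min(0),q.max(0))
for n,c in (("top",t),("scene",s)): print(n,proj(c,[(514,311,73),(514,311,33)]))
E
```

```text
0.19499009025856714 [595.02740993  55.65178351] [[ 0.4  1.2]
 [ 1.5 -0.2]
 [-1.6 -1.9]
 [-0.3  0.9]]
block wide [[ -74.4   65.3]
 [ -75.2   22.5]
 [-106.2   23.2]
 [-105.5   65.9]]
mids [[ -59.1   19.7]
 [ -59.8  -22.7]
 [ -61.8  -24.6]
 [ -62.1  -64.9]
 [-102.2  -66.3]]
blank [[ 43.9  55.4]
 [ 46.7 -74.1]
 [-54.6 -74.8]
 [-56.6  53.9]]
knob [[  28.5  -97.3]
 [  28.5 -106.8]
 [ -19.6 -106.3]
 [ -20.1  -96.3]]
(5, -103) [619.9 -44.4]
(-62, 44) [525.7  86.8]
(-57, 44) [530.6  87.8]
(0, 0) [595.   55.7]
156 [451.87179487 261.48717949] [443 255] [460 275]
top [[211.26088877 215.60779377]
 [214.58856885 216.95713908]]
scene [[450.47948654 259.89605781]
 [445.77445392 269.76769061]]
```

Spacer handle is at about (514,311), knob at (620,-44), and the bay at about (526,87) with fixture yaw 0.195. I go above the knob first.

>>> {"fn": "move_arm", "kwargs": {
  "targets": "1 -3.03 -2.54 0 0 0 0;1 -3.03 -2.54 0 0 0 0;1 -3.03 -2.54 0 0 0 0;1 -3.03 -2.54 0 0 0 0;1 -3.03 -2.54 0 0 0 0"
}}

```text
clock: 0.52
eef_pos: [300.1, 452.7, 231.0]
tool_rot: [-3.141, -0.0, 2.841]
force: [2.3, -0.0, -0.0]
width: 85.3
gripper_force: 0.0
```

>>> {"fn": "move_arm", "kwargs": {
  "targets": "1 -3.03 -2.54 0 0 0 0;1 -3.03 -2.54 0 0 0 0;1 -3.03 -2.54 0 0 0 0;1 -3.03 -2.54 0 0 0 0;1 -3.03 -2.54 0 0 0 0"
}}

```text
clock: 0.93
eef_pos: [407.2, 286.6, 231.2]
tool_rot: [-3.141, -0.0, 2.841]
force: [1.1, 0.4, -0.4]
width: 85.6
gripper_force: 0.0
```

>>> {"fn": "move_arm", "kwargs": {
  "targets": "1 -3.03 -2.54 0 0 0 0;1 -3.03 -2.54 0 0 0 0;1 -3.03 -2.54 0 0 0 0;1 -3.03 -2.54 0 0 0 0;1 -3.03 -2.54 0 0 0 0"
}}

```text
clock: 1.35
eef_pos: [514.2, 120.4, 231.1]
tool_rot: [-3.141, -0.001, 2.841]
force: [0.8, 1.2, -0.2]
width: 85.7
gripper_force: 0.0
```

>>> {"fn": "move_arm", "kwargs": {
  "targets": "1 -3.03 -2.54 0 0 0 0;1 -3.03 -2.54 0 0 0 0;1 -3.03 -2.54 0 0 0 0;1 -3.03 -2.54 0 0 0 0;1 -3.03 -2.54 0 0 0 0"
}}

```text
clock: 1.77
eef_pos: [621.3, -45.7, 230.9]
tool_rot: [-3.142, -0.001, 2.841]
force: [0.6, -0.0, -0.1]
width: 85.6
gripper_force: 0.0
```

>>> {"fn": "move_arm", "kwargs": {
  "targets": "1 0 0 0 0 0 -7.1;1 0 0 0 0 0 -7.1;1 0 0 0 0 0 -7.1;1 0 0 0 0 0 -7.1;1 0 0 0 0 0 0"
}}

```text
clock: 2.18
eef_pos: [620.5, -44.1, 230.7]
tool_rot: [3.141, -0.001, -2.944]
force: [0.2, 0.5, -0.2]
width: 85.3
gripper_force: 0.0
```

Run:
```python
from h import *
w=cams.get_image("wrist");pickle.dump(w,open("pics/w1.pkl","wb"))
o=w["color"].copy()
th=.195;R=np.array([[np.cos(th),-np.sin(th)],[np.sin(th),np.cos(th)]]);tt=np.array([595,55.65])
for x,y,z,c in [(5,-103,83,(0,255,0)),(29,-103,83,(0,255,0)),(-19,-103,83,(0,255,0)),(75,-150,15,(255,0,255)),(-115,-150,15,(255,0,255)),(50,-65,41,(255,255,0)),(-74,44,37,(0,255,255)),(-74,66,37,(0,255,255)),(-74,22,37,(0,255,255)),(50,65,41,(255,255,0))]:
    p=proj(w,[*(R@[x,y]+tt),z])[0];cv2.drawMarker(o,tuple(int(v) for v in p),c,0,10)
cv2.imwrite("pics/w1.png",o[:,:,::-1])
```

```text
(no output)
```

View pics/w1.png

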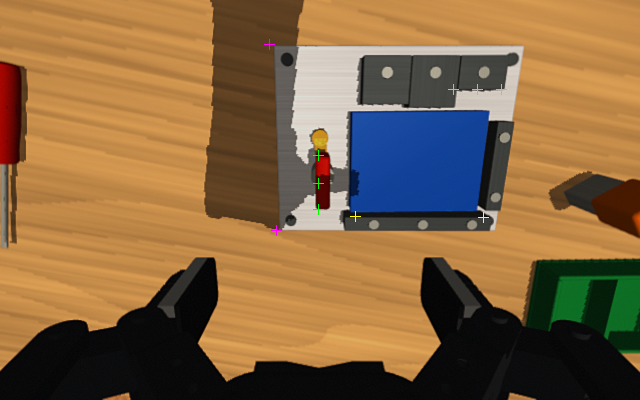

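The wrist view shows the knob bar at about x=322 px (rows 152–209), and the wide-gap block at (484,73). My markers sit about 5 px too far to the left, so I refit the pose.

Run:
```python
from h import *
w=pickle.load(open("pics/w1.pkl","rb"))
M=[(75,-150,15),(-115,-150,15),(-115,90,15),(-74,66,37),(-74,22,37),(50,-75,41),(50,75,41)]
uv=[(278,230),(275,46),(523,45),(506,91),(458,91),(344,211),(494,212)]
W=np.array([ray(w,u,m[2])[0] for u,m in zip(uv,M)])
th,tt,R,e=fit([m[:2] for m in M],W);print(th,tt.round(1),e.round(1))
F=lambda l,z:((ray(w,l,z)[:,:2]-tt)@R).round(1)
h=cv2.cvtColor(w["color"],cv2.COLOR_RGB2HSV);m=cv2.inRange(h,(0,190,60),(6,255,255))|cv2.inRange(h,(174,190,60),(180,255,255))
q=np.argwhere(m[140:215,305:340])[:,::-1]+[305,140];print(len(q),q.min(0),q.max(0))
print("knob top",F([(317,165),(330,165),(323,152),(323,209)],83)); print("blank",F([(351,112),(489,111),(475,212),(350,212)],37))
for p in [(5,-103),(-62,44),(-57,44)]: print(p,(R@p+tt).round(1))
```

```text
0.18614634902396837 [593.8  57.3] [[-1.7 -1. ]
 [-3.  -2.6]
 [-0.7  1.1]
 [-1.4 -2.6]
 [-1.8 -2.2]
 [ 3.9  4.5]
 [ 4.8  2.7]]
719 [316 152] [329 208]
knob top [[  -9.4 -106.5]
 [  -9.5  -95.4]
 [ -20.5 -101.5]
 [  30.  -100.8]]
blank [[-52.  -74.9]
 [-54.1  55.3]
 [ 46.3  56. ]
 [ 47.7 -72.2]]
(5, -103) [617.7 -43. ]
(-62, 44) [524.7  89.1]
(-57, 44) [529.6  90. ]
```

>>> {"fn": "move_arm", "kwargs": {
  "targets": "1 0.16 0.2 3.6 0 0 0;1 0 0 3.6 0 0 0;1 0 0 3.6 0 0 0;1 0 0 3.6 0 0 0;1 0 0 3.2 0 0 0"
}}

```text
clock: 2.65
eef_pos: [618.1, -42.3, 53.2]
tool_rot: [-3.141, -0.001, -2.95]
force: [-0.6, -0.5, 0.2]
width: 85.1
gripper_force: 0.0
```

>>> {"fn": "move_arm", "kwargs": {
  "targets": "-1 0 0 0 0 0 0;-1 0 0 0 0 0 0;-1 0 0 0 0 0 0;-1 0 0 0 0 0 0;-1 0 0 0 0 0 0"
}}

```text
clock: 3.07
eef_pos: [620.6, -42.4, 57.8]
tool_rot: [-3.141, 0.004, -2.947]
force: [0.0, -0.7, -0.5]
width: 25.5
gripper_force: 0.0
```

>>> {"fn": "move_arm", "kwargs": {
  "targets": "-1 0 0 0 0 0 0;-1 0 0 0 0 0 0;-1 0 0 0 0 0 0;-1 0 0 0 0 0 0;-1 0 0 0 0 0 0"
}}

```text
clock: 3.48
eef_pos: [620.1, -41.1, 57.6]
tool_rot: [3.141, 0.003, -2.946]
force: [-1.1, 1.9, 6.8]
width: 11.9
gripper_force: 59.2
```

>>> {"fn": "move_arm", "kwargs": {
  "targets": "-1 0 0 0 0 0 6;-1 0 0 0 0 0 6;-1 0 0 0 0 0 6;-1 0 0 0 0 0 6;-1 0 0 0 0 0 6"
}}

```text
clock: 3.9
eef_pos: [620.0, -41.6, 57.6]
tool_rot: [3.14, 0.002, 2.808]
force: [-2.0, 1.3, 7.2]
width: 11.9
gripper_force: 59.3
```

>>> {"fn": "move_arm", "kwargs": {
  "targets": "-1 0 0 0 0 0 6;-1 0 0 0 0 0 6;-1 0 0 0 0 0 6;-1 0 0 0 0 0 6;-1 0 0 0 0 0 6"
}}

```text
clock: 4.32
eef_pos: [619.7, -42.0, 57.6]
tool_rot: [3.139, 0.001, 2.285]
force: [-2.2, 1.0, 7.7]
width: 11.9
gripper_force: 59.5
```

>>> {"fn": "move_arm", "kwargs": {
  "targets": "-1 0 0 0 0 0 3;-1 0 0 0 0 0 3;-1 0 0 0 0 0 0;-1 0 0 0 0 0 0;-1 0 0 0 0 0 0"
}}

```text
clock: 4.73
eef_pos: [619.6, -42.1, 57.6]
tool_rot: [3.14, 0.001, 2.185]
force: [-2.1, -0.1, 8.7]
width: 12.2
gripper_force: 59.5
```

Run:
```python
from h import *
s=read_state();print(s["tool_rot"],s["torque"],s["force"])
w=cams.get_image("wrist");cv2.imwrite("pics/w2.png",w["color"][:,:,::-1])
t=cams.get_image("top");pickle.dump(t,open("pics/t2.pkl","wb"))
h=cv2.cvtColor(t["color"],cv2.COLOR_RGB2HSV);m=cv2.inRange(h,(105,150,60),(125,255,255));mm=np.zeros_like(m);mm[150:240,270:370]=m[150:240,270:370]
r=cv2.minAreaRect(np.argwhere(mm)[:,::-1].astype(np.float32));print(r)
```

```text
[3.13959200e+00 8.65902088e-04 2.18539008e+00] [-0.08738674  0.606205    0.2274968 ] [-2.1192497  -0.11266477  8.66047852]
((300.5520324707031, 189.46141052246094), (31.80271339416504, 34.8729248046875), 79.99201965332031)
```

View pics/w2.png

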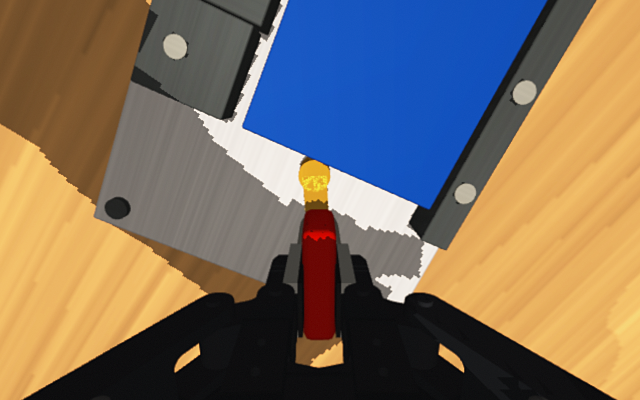

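The picture shows the brass arm (315,178) pressing on the blank's edge. The knob is at about 1.15 rad, so I add a bit more to be firm.

>>> {"fn": "move_arm", "kwargs": {
  "targets": "-1 0 0 0 0 0 1.5;-1 0 0 0 0 0 1.5;-1 0 0 0 0 0 0;-1 0 0 0 0 0 0"
}}

```text
clock: 5.17
eef_pos: [619.6, -42.2, 57.6]
tool_rot: [3.14, 0.001, 2.137]
force: [-2.0, -0.4, 8.2]
width: 12.1
gripper_force: 64.2
```

Run:
```python
from h import *
s=read_state();print(s["tool_rot"],s["torque"],s["force"])
th=.19;R=np.array([[np.cos(th),-np.sin(th)],[np.sin(th),np.cos(th)]]);tt=np.array([594.5,56.5])
w=cams.get_image("wrist");pickle.dump(w,open("pics/w3.pkl","wb"))
t=cams.get_image("top");s=cams.get_image("scene")
a=cv2.resize(t["color"][150:240,265:375],None,fx=4,fy=4,interpolation=cv2.INTER_CUBIC)
b=cv2.resize(s["color"][170:265,270:400],None,fx=6,fy=6,interpolation=cv2.INTER_CUBIC)[:,:780]
b=cv2.resize(s["color"][200:265,300:400],None,fx=3.6,fy=3.6,interpolation=cv2.INTER_CUBIC)
o=np.zeros((360,800,3),np.uint8);o[:360,:440]=a;o[:b.shape[0],440:]=b
cv2.imwrite("pics/c3.png",o[:,:,::-1])
```

```text
[3.14018591e+00 1.37280614e-03 2.13684083e+00] [-0.11187429  0.57413736  1.2681253 ] [-2.0053506  -0.38165599  8.20025337]
```

View pics/c3.png

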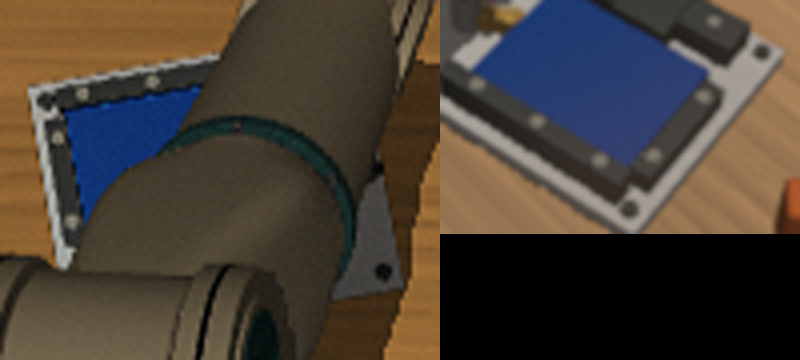

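The knob is firmly at its stop (torque 1.27 N m) and the blank is flush on the side stop. I release, rise and go above the spacer.

>>> {"fn": "move_arm", "kwargs": {
  "targets": "1 0 0 0 0 0 0;1 0 0 0 0 0 0;1 0 0 0 0 0 0;1 0 0 0 0 0 0;1 0 0 0 0 0 0"
}}

```text
clock: 5.73
eef_pos: [618.9, -42.6, 55.3]
tool_rot: [-3.142, 0.0, 2.132]
force: [-0.4, -0.8, 0.8]
width: 71.8
gripper_force: 0.0
```

>>> {"fn": "move_arm", "kwargs": {
  "targets": "1 0 0 0 0 0 0;1 0 0 -2 0 0 0;1 0 0 -4 0 0 0;1 0 0 -4 0 0 0;1 0 0 -3 0 0 0"
}}

```text
clock: 6.15
eef_pos: [619.6, -42.9, 188.0]
tool_rot: [3.14, 0.002, 2.131]
force: [0.7, 0.0, 1.0]
width: 85.5
gripper_force: 0.0
```

>>> {"fn": "move_arm", "kwargs": {
  "targets": "1 2.85 1 0 0 0 0;1 3.55 1 0 0 0 0;1 3.55 1 0 0 0 0;1 3.55 1 0 0 0 0;1 3.55 1 0 0 0 0"
}}

```text
clock: 6.57
eef_pos: [569.8, 129.9, 185.4]
tool_rot: [3.141, 0.0, 2.131]
force: [0.2, 0.2, -0.1]
width: 85.1
gripper_force: 0.0
```

>>> {"fn": "move_arm", "kwargs": {
  "targets": "1 3.55 1 0 0 0 0;1 3.55 1 0 0 0 0;1 3.55 1 0 0 0 0;1 3 1 0 0 0 0;1 0 0 0 0 0 0"
}}

```text
clock: 6.98
eef_pos: [528.4, 274.9, 184.7]
tool_rot: [3.141, -0.006, 2.143]
force: [-1.0, 1.7, -0.0]
width: 85.4
gripper_force: 0.0
```

Run:
```python
from h import *
s=read_state();print(s["tool_rot"],s["eef_pos"],s["torque"],s["force"])
w=cams.get_image("wrist");pickle.dump(w,open("pics/w4.pkl","wb"))
t=cams.get_image("top");pickle.dump(t,open("pics/t4.pkl","wb"))
a=cv2.resize(t["color"][145:245,260:380],None,fx=3,fy=3,interpolation=cv2.INTER_CUBIC)
o=np.zeros((400,800,3),np.uint8);o[:300,:360]=a;o[:,360:]=w["color"][:,120:560]
cv2.imwrite("pics/c4.png",o[:,:,::-1])
```

```text
[ 3.14055565 -0.00568653  2.14300028] [528.374294   274.9257255  184.67158119] [ 0.07283838 -0.02414885  0.03903752] [-0.99961055  1.68068853 -0.02191602]
```

View pics/c4.png

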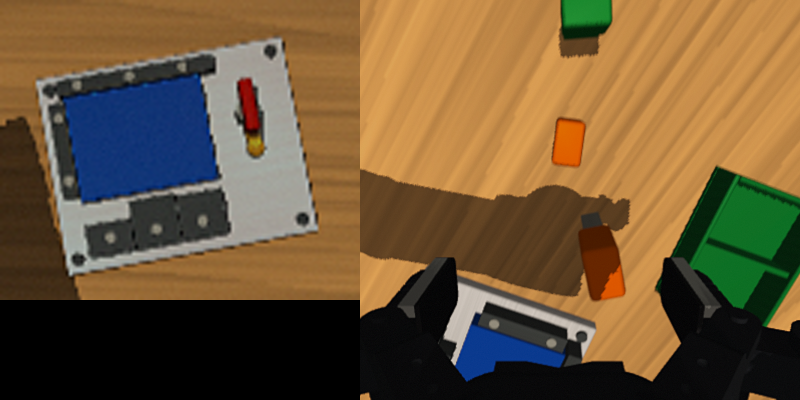

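The knob is back and the blank is at the side stop. The small orange handle's top is at about (328,142) in the wrist image.

Run:
```python
from h import *
w=pickle.load(open("pics/w4.pkl","rb"));t=pickle.load(open("pics/t4.pkl","rb"))
h=cv2.cvtColor(w["color"],cv2.COLOR_RGB2HSV);m=cv2.inRange(h,(3,200,120),(17,255,255));mm=np.zeros_like(m);mm[105:175,300:360]=m[105:175,300:360]
r=cv2.minAreaRect(np.argwhere(mm)[:,::-1].astype(np.float32));b=cv2.boxPoints(r);W=ray(w,b,73);print(r,mm.sum()/255,b)
print(W.round(1),W.mean(0));e=[W[(k+1)%4]-W[k] for k in range(4)];print([(np.linalg.norm(v).round(1),np.degrees(np.arctan2(v[1],v[0])).round(1)) for v in e])
s=read_state();y=s["tool_rot"][2];X=np.array([np.cos(y),np.sin(y)]);Y=np.array([np.sin(y),-np.cos(y)])
d=W.mean(0)[:2]-s["eef_pos"][:2];print("shift cm",d@X/10,d@Y/10,"tool y ang",np.degrees(np.arctan2(Y[1],Y[0])))
```

```text
((328.4154052734375, 142.17694091796875), (29.148162841796875, 46.885128021240234), 7.125016689300537) 1330.0 [[311.04617 163.63078]
 [316.86154 117.10771]
 [345.78464 120.7231 ]
 [339.96927 167.24617]]
[[510.1 293.2  73. ]
 [495.5 324.   73. ]
 [514.5 333.2  73. ]
 [529.8 302.6  73. ]] [512.47663947 313.27522546  73.        ]
[(np.float64(34.1), np.float64(115.3)), (np.float64(21.0), np.float64(25.8)), (np.float64(34.2), np.float64(-63.3)), (np.float64(21.8), np.float64(-154.5))]
shift cm 4.876848290205373 0.9072934639981923 tool y ang 32.367912973639115
```

>>> {"fn": "move_arm", "kwargs": {
  "targets": "1 2.4 0.45 0 0 0 0;1 2.48 0.46 0 0 0 0;1 0 0 0 0 0 6.2;1 0 0 2.5 0 0 0;1 0 0 3 0 0 0"
}}

```text
clock: 7.5
eef_pos: [516.1, 311.1, 132.0]
tool_rot: [3.136, 0.001, 2.022]
force: [-0.2, -0.2, -0.4]
width: 85.3
gripper_force: 0.0
```

>>> {"fn": "move_arm", "kwargs": {
  "targets": "1 0 0 3 0 0 0;1 0 0 3 0 0 0;1 0 0 2.5 0 0 0;1 0 0 1 0 0 0;1 0 0 0 0 0 0"
}}

```text
clock: 7.92
eef_pos: [512.6, 309.0, 33.1]
tool_rot: [-3.137, 0.001, 2.021]
force: [-1.0, 0.1, 0.2]
width: 85.1
gripper_force: 0.0
```

>>> {"fn": "move_arm", "kwargs": {
  "targets": "-1 0 0 0 0 0 0;-1 0 0 0 0 0 0;-1 0 0 0 0 0 0;-1 0 0 0 0 0 0;-1 0 0 0 0 0 0"
}}

```text
clock: 8.33
eef_pos: [513.9, 312.2, 36.5]
tool_rot: [3.14, -0.0, 2.024]
force: [-0.1, -0.1, -0.3]
width: 25.4
gripper_force: 0.0
```

>>> {"fn": "move_arm", "kwargs": {
  "targets": "-1 0 0 0 0 0 0;-1 0 0 0 0 0 0;-1 0 0 0 0 0 0;-1 0 0 0 0 0 0"
}}

```text
clock: 8.67
eef_pos: [513.9, 312.1, 36.4]
tool_rot: [3.14, -0.0, 2.024]
force: [-1.3, -0.7, 6.3]
width: 21.7
gripper_force: 59.0
```

Gripped at width 21.7 mm, with the foot at TCP z minus 36.4. I lift, move above the wide gap and turn to the fixture's yaw.

>>> {"fn": "move_arm", "kwargs": {
  "targets": "-1 0 0 -2 0 0 0;-1 0 0 -4 0 0 0;-1 0 0 -4 0 0 0;-1 -1 -0.4 -2 0 0 0;-1 -3 -1.3 0 0 0 0"
}}

```text
clock: 9.08
eef_pos: [517.9, 275.4, 160.0]
tool_rot: [3.13, -0.004, 2.032]
force: [2.1, 1.0, -2.0]
width: 21.4
gripper_force: 58.9
```

>>> {"fn": "move_arm", "kwargs": {
  "targets": "-1 -3.5 -1.5 0 0 0 0;-1 -3.5 -1.5 0 0 0 0;-1 -3.5 -1.5 0 0 0 0;-1 -3.5 -1.5 0 0 0 0;-1 -2.5 -1.3 0 0 0 0"
}}

```text
clock: 9.5
eef_pos: [522.2, 84.1, 155.5]
tool_rot: [-3.141, 0.002, 2.021]
force: [0.9, -0.3, -1.5]
width: 21.2
gripper_force: 58.9
```

>>> {"fn": "move_arm", "kwargs": {
  "targets": "-1 0 0 0 0 0 5;-1 0 0 0 0 0 5.1;-1 0 0 0 0 0 5;-1 0 0 0 0 0 0;-1 0 0 0 0 0 0"
}}

```text
clock: 9.92
eef_pos: [521.9, 88.1, 155.2]
tool_rot: [-3.141, 0.0, 1.763]
force: [-0.7, -0.3, -1.1]
width: 21.3
gripper_force: 58.9
```

Run:
```python
from h import *
s=read_state();print(s["tool_rot"],s["eef_pos"],s["force"],s["width"])
w=cams.get_image("wrist");pickle.dump(w,open("pics/w5.pkl","wb"))
t=cams.get_image("scene");pickle.dump(t,open("pics/s5.pkl","wb"))
cv2.imwrite("pics/w5.png",w["color"][:,:,::-1])
```

```text
[-3.14109845e+00  1.94568812e-04  1.76310617e+00] [521.93230111  88.1053578  155.16350985] [-0.68735456 -0.32700532 -1.11669092] 21.265296558363616
```

View pics/w5.png

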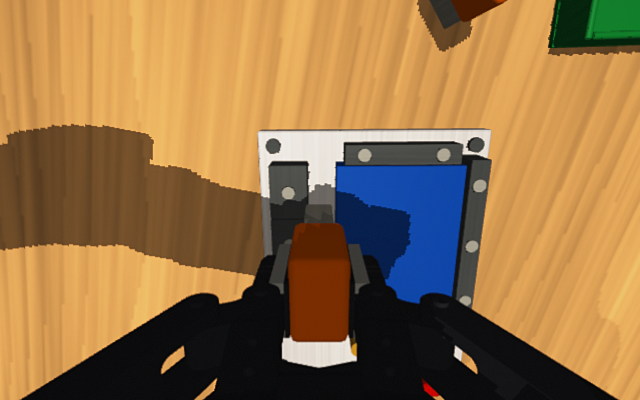

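The wrist view shows the wide block's front edge at x≈308 (top +y corner at row 162) and the blank's back edge at x≈336. The handle spans columns 290–348. I compute where these are.

Run:
```python
from h import *
w=pickle.load(open("pics/w5.pkl","rb"))
g=cv2.cvtColor(w["color"],cv2.COLOR_RGB2GRAY)
for r in (170,180): print(r,g[r,262:345].tolist())
print("col",g[150:175,290].tolist())
s=read_state();y=s["tool_rot"][2];e=s["eef_pos"];X=np.array([np.cos(y),np.sin(y)]);Y=np.array([np.sin(y),-np.cos(y)])
def L(uv,z):
    d=ray(w,uv,z)[:,:2]-e[:2];return np.c_[d@X,d@Y].round(1)
print("tool coords (x~fix y, y~fix x): block front corner/edge",L([(307.5,162),(308,185)],37),"blank back",L([(336,170),(337,185)],37),"fence",L([(463,165)],41), "bed corners",L([(259,130),(490,130)],15))
print("handle top corners", L([(295,224),(343,224)],192), "bar", L([(344,143),(463,143)],35))
print("yaw err from bed edge",np.degrees(np.arctan2(*(L([(490,130)],15)-L([(259,130)],15))[0])), "yaw blank",L([(335.5,165)],37))
print(proj(w,[np.r_[e[:2]+11*Y*sg+17*X,192-1] for sg in(-1,1)]))
```

```text
170 [234, 234, 231, 228, 230, 239, 167, 78, 76, 81, 81, 79, 79, 77, 78, 80, 80, 79, 79, 80, 81, 82, 81, 82, 81, 80, 80, 78, 79, 79, 81, 80, 82, 83, 81, 79, 79, 80, 80, 80, 80, 81, 81, 80, 50, 58, 208, 243, 235, 232, 230, 230, 230, 231, 233, 232, 230, 228, 228, 227, 229, 228, 227, 228, 228, 229, 230, 230, 230, 228, 227, 232, 237, 157, 45, 60, 73, 73, 74, 73, 72, 73, 72]
180 [233, 233, 232, 229, 226, 232, 188, 106, 74, 77, 80, 79, 80, 77, 77, 77, 79, 79, 79, 80, 81, 80, 81, 81, 81, 80, 79, 77, 76, 79, 80, 79, 80, 81, 80, 79, 79, 79, 79, 78, 80, 79, 80, 80, 58, 52, 205, 240, 232, 230, 229, 230, 230, 231, 232, 232, 229, 228, 227, 227, 227, 226, 226, 227, 228, 229, 230, 230, 230, 228, 228, 234, 200, 102, 41, 64, 74, 74, 73, 73, 72, 72, 73]
col [234, 234, 234, 234, 234, 234, 234, 234, 236, 241, 213, 93, 23, 24, 26, 43, 73, 80, 79, 78, 79, 78, 79, 79, 79]
tool coords (x~fix y, y~fix x): block front corner/edge [[24.7 -8.5]
 [ 6.6 -8.3]] blank back [[18.5 13.3]
 [ 6.6 14.3]] fence [[ 23.1 108.8]] bed corners [[ 46.9 -48.2]
 [ 46.7 138. ]]
handle top corners [[31.9 -7.5]
 [31.9  8.3]] bar [[ 38.9  19.2]
 [ 38.8 109.3]]
yaw err from bed edge -0.06154216700177922 yaw blank [[22.4 12.9]]
[[285.81626397 263.87536325]
 [349.95712061 263.88379964]]
```

>>> {"fn": "move_arm", "kwargs": {
  "targets": "-1 0.25 0.15 0 0 0 0;-1 0 0 2.5 0 0 0;-1 0 0 2.5 0 0 0;-1 0 0 2.3 0 0 0;-1 0 0 0 0 0 0"
}}

```text
clock: 10.43
eef_pos: [520.4, 91.0, 78.9]
tool_rot: [-3.135, -0.001, 1.762]
force: [-0.9, -0.3, -1.2]
width: 21.0
gripper_force: 58.9
```

Run:
```python
from h import *
s=read_state();print(s["tool_rot"],s["eef_pos"],s["force"],s["width"])
w=cams.get_image("wrist");pickle.dump(w,open("pics/w6.pkl","wb"))
t=cams.get_image("scene")
a=cv2.resize(w["color"][60:330,180:480],None,fx=1.6,fy=1.6,interpolation=cv2.INTER_CUBIC)
b=cv2.resize(t["color"][160:270,310:415],None,fx=3,fy=3,interpolation=cv2.INTER_CUBIC)
o=np.zeros((440,800,3),np.uint8);o[:432,:480]=a;o[:330,480:795]=b
cv2.imwrite("pics/c6.png",o[:,:,::-1])
```

```text
[-3.13476147e+00 -6.16060779e-04  1.76180728e+00] [520.44572852  90.97600213  78.92713745] [-0.91347573 -0.32592161 -1.21490258] 21.032492376472486
```

View pics/c6.png

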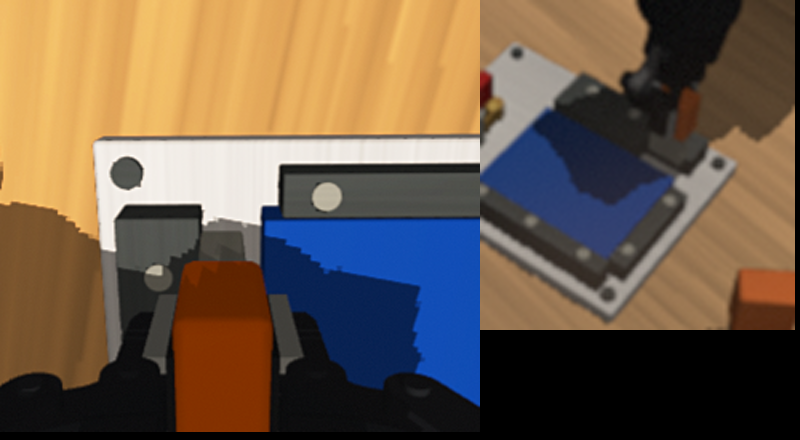

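The view shows the blade (crop cols 203–245) over the wide gap (200–262), and it still sits about 2.5 mm short along fixture x while the arm settles. I let it settle.

>>> {"fn": "move_arm", "kwargs": {
  "targets": "-1 0 0 0 0 0 0;-1 0 0 0 0 0 0;-1 0 0 0 0 0 0;-1 0 0 0 0 0 0"
}}

```text
clock: 10.87
eef_pos: [523.9, 90.9, 83.3]
tool_rot: [3.14, -0.0, 1.761]
force: [-0.6, -0.2, -0.0]
width: 21.2
gripper_force: 58.9
```

>>> {"fn": "move_arm", "kwargs": {
  "targets": "-1 0 0 0.8 0 0 0;-1 0 -0.05 0.7 0 0 0;-1 0 0 0.7 0 0 0;-1 0 0 0.5 0 0 0;-1 0 0 0 0 0 0"
}}

```text
clock: 11.28
eef_pos: [521.7, 90.4, 53.8]
tool_rot: [-3.139, -0.0, 1.76]
force: [0.1, 1.0, -1.6]
width: 21.2
gripper_force: 58.9
```

>>> {"fn": "move_arm", "kwargs": {
  "targets": "-1 0 0 0 0 0 0;-1 0 0 0 0 0 0;-1 0 0 0 0 0 0"
}}

```text
clock: 11.53
eef_pos: [522.9, 90.6, 55.5]
tool_rot: [3.141, 0.0, 1.76]
force: [0.3, -1.1, -0.8]
width: 21.0
gripper_force: 58.9
```

The foot is about 4 mm above the bed with no contact force. Now I push along tool y in small steps.

>>> {"fn": "move_arm", "kwargs": {
  "targets": "-1 0 0.1 0 0 0 0;-1 0 0.1 0 0 0 0;-1 0 0.1 0 0 0 0;-1 0 0 0 0 0 0;-1 0 0 0 0 0 0"
}}

```text
clock: 11.95
eef_pos: [525.8, 91.3, 55.4]
tool_rot: [3.141, -0.0, 1.76]
force: [-0.4, -0.2, -1.2]
width: 21.5
gripper_force: 58.9
```

>>> {"fn": "move_arm", "kwargs": {
  "targets": "-1 0 0.1 0 0 0 0;-1 0 0.05 0 0 0 0;-1 0 0 0 0 0 0;-1 0 0 0 0 0 0;-1 0 0 0 0 0 0"
}}

```text
clock: 12.37
eef_pos: [527.1, 91.5, 55.3]
tool_rot: [-3.142, -0.0, 1.76]
force: [-0.2, 0.2, -1.8]
width: 21.1
gripper_force: 58.9
```

>>> {"fn": "move_arm", "kwargs": {
  "targets": "-1 0 0.1 0 0 0 0;-1 0 0 0 0 0 0;-1 0 0 0 0 0 0;-1 0 0 0 0 0 0"
}}

```text
clock: 12.7
eef_pos: [528.0, 91.7, 55.2]
tool_rot: [-3.141, -0.0, 1.76]
force: [-0.5, 0.3, -1.2]
width: 21.3
gripper_force: 58.9
```

>>> {"fn": "move_arm", "kwargs": {
  "targets": "-1 0 0.1 0 0 0 0;-1 0 0 0 0 0 0;-1 0 0 0 0 0 0;-1 0 0 0 0 0 0"
}}

```text
clock: 13.03
eef_pos: [528.9, 91.9, 55.2]
tool_rot: [-3.141, -0.0, 1.76]
force: [-1.0, 0.3, -1.7]
width: 21.2
gripper_force: 58.9
```

>>> {"fn": "move_arm", "kwargs": {
  "targets": "-1 0 0.05 0 0 0 0;-1 0 0 0 0 0 0;-1 0 0 0 0 0 0;-1 0 0 0 0 0 0"
}}

```text
clock: 13.37
eef_pos: [529.2, 91.9, 55.2]
tool_rot: [-3.141, -0.0, 1.76]
force: [-1.9, -0.2, -0.7]
width: 21.3
gripper_force: 59.0
```

>>> {"fn": "move_arm", "kwargs": {
  "targets": "-1 0 0.05 0 0 0 0;-1 0 0 0 0 0 0;-1 0 0 0 0 0 0;-1 0 0 0 0 0 0"
}}

```text
clock: 13.7
eef_pos: [529.2, 91.9, 55.1]
tool_rot: [-3.14, -0.0, 1.76]
force: [-3.9, -0.6, 0.8]
width: 21.4
gripper_force: 59.1
```

>>> {"fn": "move_arm", "kwargs": {
  "targets": "-1 0 0.05 0 0 0 0;-1 0 0 0 0 0 0;-1 0 0 0 0 0 0;-1 0 0 0 0 0 0"
}}

```text
clock: 14.03
eef_pos: [529.3, 92.0, 55.1]
tool_rot: [-3.139, -0.0, 1.76]
force: [-4.0, -1.8, 0.3]
width: 21.5
gripper_force: 59.1
```

>>> {"fn": "move_arm", "kwargs": {
  "targets": "-1 0 0.1 0 0 0 0;-1 0 0 0 0 0 0;-1 0 0 0 0 0 0;-1 0 0 0 0 0 0"
}}

```text
clock: 14.37
eef_pos: [529.4, 92.0, 54.9]
tool_rot: [-3.137, -0.001, 1.76]
force: [-5.7, -2.2, 0.6]
width: 21.6
gripper_force: 59.3
```

>>> {"fn": "move_arm", "kwargs": {
  "targets": "-1 0 0.1 0 0 0 0;-1 0 0 0 0 0 0;-1 0 0 0 0 0 0;-1 0 0 0 0 0 0"
}}

```text
clock: 14.7
eef_pos: [529.4, 92.0, 54.7]
tool_rot: [-3.136, -0.001, 1.76]
force: [-7.2, -2.4, 1.2]
width: 21.6
gripper_force: 59.4
```

Run:
```python
from h import *
s=read_state();print(s["tool_rot"],s["eef_pos"],s["force"],s["width"])
w=cams.get_image("wrist");t=cams.get_image("scene");p=cams.get_image("top")
a=cv2.resize(w["color"][40:330,180:560],None,fx=1.3,fy=1.3,interpolation=cv2.INTER_CUBIC)
b=cv2.resize(t["color"][170:270,280:400],None,fx=2.5,fy=2.5,interpolation=cv2.INTER_CUBIC)
c=cv2.resize(p["color"][150:235,265:365],None,fx=3,fy=3,interpolation=cv2.INTER_CUBIC)
o=np.zeros((520,800,3),np.uint8);o[:377,:494]=a;o[:250,500:]=b;o[255:510,500:]=c
cv2.imwrite("pics/c7.png",o[:,:,::-1])
```

```text
[-3.13556123e+00 -8.49966839e-04  1.76033860e+00] [529.43895908  92.03453968  54.7283283 ] [-7.18309692 -2.40876479  1.24967204] 21.570564956309575
```

View pics/c7.png

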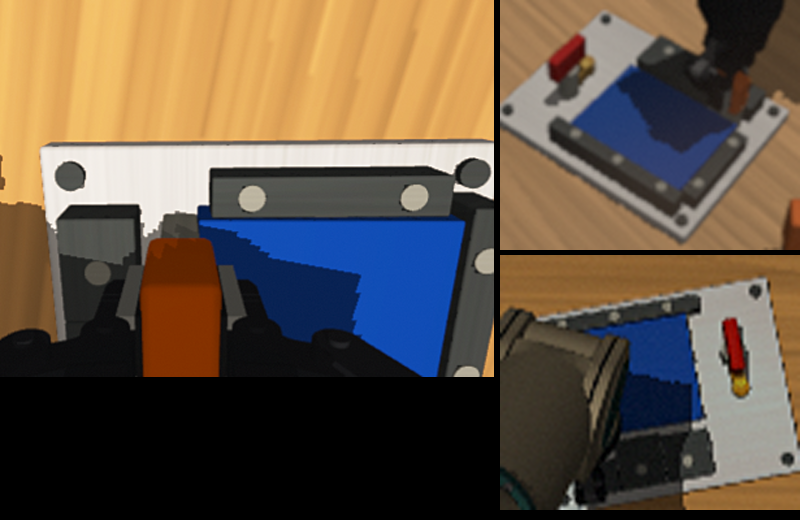

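The blank looks flush along both the fence and the side stop, the blade is in the wide gap and the knob is back. I raise the push to about 10 N.

>>> {"fn": "move_arm", "kwargs": {
  "targets": "-1 0 0.1 0 0 0 0;-1 0 0.05 0 0 0 0;-1 0 0 0 0 0 0;-1 0 0 0 0 0 0"
}}

```text
clock: 15.18
eef_pos: [529.5, 92.1, 54.5]
tool_rot: [-3.133, -0.001, 1.76]
force: [-10.1, -0.9, 2.4]
width: 21.3
gripper_force: 59.4
```

>>> {"fn": "move_arm", "kwargs": {
  "targets": "-1 0 0 0 0 0 0;-1 0 0 0 0 0 0;-1 0 0 0 0 0 0;-1 0 0 0 0 0 0;-1 0 0 0 0 0 0"
}}

```text
clock: 15.6
eef_pos: [529.5, 92.1, 54.5]
tool_rot: [-3.133, -0.001, 1.76]
force: [-9.1, -2.1, 2.2]
width: 21.7
gripper_force: 59.4
```

```bash
python3 -c "
from cell import order
print(order.finish_job())"
```

```text
the job is handed in; nothing more can be done
None
```

I handed the job in with the blank looking flush on the fence and side stop in the last pictures, the knob sprung back, and the still-gripped spacer in the wide gap, about 3 mm off the bed, pushing at about 9–10 N; I don't have the judge's verdict.

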